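# Lay out the stone samples in the holder

### The job

Set out the loose square stone samples for a customer: lay every one of them in the aluminium sample holder with its polished face up, turning over those that lie with the orange sticker showing, and nudge them into one straight row, flush against the long fence, starting at the end stop and with no gaps, in any order. When all are in, slide the keeper along the fence until it rests against the last stone. Leave the other things on the desk where they are.

Things in the scene. Friction and masses are not known exactly. Their poses are not given: they have to be found in the camera images.
- white_center (a point): Centre of the white marble sample, a loose square stone tile 50 x 50 x 20 mm, about 135 g. +z points out of its polished, coloured face; the back is rough beige-grey with an orange sticker 26 mm across; x, y are square to its sides. Lying flat its centre is 10 mm above the table, standing on edge (it stands by itself) 25 mm. Starts face down, sticker showing. Always present.
- black_center (a point): Centre of the black granite sample, a loose square stone tile 50 x 50 x 20 mm, about 135 g. +z points out of its polished, coloured face; the back is rough beige-grey with an orange sticker 26 mm across; x, y are square to its sides. Lying flat its centre is 10 mm above the table, standing on edge (it stands by itself) 25 mm. Starts face down, sticker showing. May be absent (None).
- red_center (a point): Centre of the dark red granite sample, a loose square stone tile 50 x 50 x 20 mm, about 135 g. +z points out of its polished, coloured face; the back is rough beige-grey with an orange sticker 26 mm across; x, y are square to its sides. Lying flat its centre is 10 mm above the table, standing on edge (it stands by itself) 25 mm. Starts face up. May be absent (None).
- blue_center (a point): Centre of the grey-blue stone sample, a loose square stone tile 50 x 50 x 20 mm, about 135 g. +z points out of its polished, coloured face; the back is rough beige-grey with an orange sticker 26 mm across; x, y are square to its sides. Lying flat its centre is 10 mm above the table, standing on edge (it stands by itself) 25 mm. Starts face up. May be absent (None).
- cream_center (a point): Centre of the cream stone sample, a loose square stone tile 50 x 50 x 20 mm, about 135 g. +z points out of its polished, coloured face; the back is rough beige-grey with an orange sticker 26 mm across; x, y are square to its sides. Lying flat its centre is 10 mm above the table, standing on edge (it stands by itself) 25 mm. Starts face up. May be absent (None).
- holder_corner (a point): Inner corner of the fixed aluminium sample holder, at table level, where fence and end stop meet. Both are 14 mm high, 12 mm thick. Fence: front face in the plane x = 0 of this frame, from y = 0 to -353 mm; +x points through the fence, away from mat and robot. End stop: inner face in the plane y = 0, from x = 0 to -72 mm; +y points out through it. A flat green mat lies before the fence.
- row_start (a point): Where the centre of the first stone of the row belongs: 25 mm from fence and end stop, 10 mm up. Same axes as holder_corner; the next stones' centres lie 50, 100 and 150 mm further along -y.
- keeper_face (a point): Point at table level on the keeper's inner face, at the fence; axes as holder_corner. The keeper is a black block: x from -1 to -53 mm, y from 0 to -22 mm, 31 mm high, with a yellow fin on top to pinch from above: 34 mm along x (centred at -27), 14 mm along y (centred at -11), 30 to 56 mm above the table. It can also be pushed from outside. Slides along y only.
- keeper (a joint): Travel of the keeper along the fence towards the end stop, m: 0 = fully open (inner face 310 mm from the stop), up to 0.29. It starts within 30 mm of fully open, resists with about 1.5 N and stays where it is left.
- mug: Bystander, not to be disturbed: white mug, 76 mm across, 90 mm high; origin on its underside.
- bottle: Bystander, not to be disturbed: green bottle, 64 mm across, 200 mm high; origin on its underside.
- stapler: Bystander, not to be disturbed: red and black stapler, 120 x 32 mm, 34 mm high; origin on its underside.
- keytag: Bystander, not to be disturbed: key with a yellow tag, about 75 x 22 mm, 6 mm high; origin on its underside.
- eraser: Bystander, not to be disturbed: blue eraser, 45 x 20 mm, 12 mm high; origin on its underside.
- calculator: Bystander, not to be disturbed: grey calculator, 150 x 85 mm, 16 mm high; origin on its underside.
- pencup: Bystander, not to be disturbed: dark steel cup, 72 mm across, 100 mm high; origin on its underside.
Mind the look-alikes: they are no part of the job. Leave any purple look-alike of the part that bears blue_center alone. What is shaped like the part that bears white_center but yellow is not meant.

How it is judged:
On the way, in this order (a step that is already met when the one before it is completed fails the run):
1. every stone lies flat, polished face up, on the holder's mat between the end stop and the keeper (angle between each of white_center, black_center, red_center, blue_center, cream_center's own z axis and vertical below 0.1 rad and height (world z) of each of white_center, black_center, red_center, blue_center, cream_center below 0.0135 m and x of white_center in the frame of holder_corner between -0.11 and -0.018 m and y of white_center in the frame of holder_corner between -0.3 and -0.018 m and x of black_center in the frame of holder_corner between -0.11 and -0.018 m and y of black_center in the frame of holder_corner between -0.3 and -0.018 m and x of red_center in the frame of holder_corner between -0.11 and -0.018 m and y of red_center in the frame of holder_corner between -0.3 and -0.018 m and x of blue_center in the frame of holder_corner between -0.11 and -0.018 m and y of blue_center in the frame of holder_corner between -0.3 and -0.018 m and x of cream_center in the frame of holder_corner between -0.11 and -0.018 m and y of cream_center in the frame of holder_corner between -0.3 and -0.018 m), for 0.2 s.
2. the keeper rests against the last stone of the closed-up row ((y of white_center in the frame of keeper_face between 0.018 and 0.03 m or y of black_center in the frame of keeper_face between 0.018 and 0.03 m or y of red_center in the frame of keeper_face between 0.018 and 0.03 m or y of blue_center in the frame of keeper_face between 0.018 and 0.03 m or y of cream_center in the frame of keeper_face between 0.018 and 0.03 m) and y of white_center in the frame of holder_corner between -0.187 and -0.018 m and y of black_center in the frame of holder_corner between -0.187 and -0.018 m and y of red_center in the frame of holder_corner between -0.187 and -0.018 m and y of blue_center in the frame of holder_corner between -0.187 and -0.018 m and y of cream_center in the frame of holder_corner between -0.187 and -0.018 m), for 0.2 s.
At the end, for the whole second after the job is handed in: Every stone lies flat and still, polished face up, within 4 mm of flush with the fence and 5 degrees of square, in a row without gaps from the end stop (each within 6 mm of its place), and the keeper is within 5 mm of the last stone (angle between each of white_center, black_center, red_center, blue_center, cream_center's own z axis and vertical below 0.1 rad and height (world z) of each of white_center, black_center, red_center, blue_center, cream_center below 0.0135 m and x of white_center in the frame of holder_corner between -0.029 and -0.021 m and (angle between the x axis of white_center and the x axis of holder_corner, either way round below 0.09 rad or angle between the x axis of white_center and the y axis of holder_corner, either way round below 0.09 rad) and linear speed of each of stone_white, stone_black, stone_red, stone_blue, stone_cream below 0.01 m/s and y of white_center in the frame of holder_corner between -0.181 and -0.019 m and x of black_center in the frame of holder_corner between -0.029 and -0.021 m and (angle between the x axis of black_center and the x axis of holder_corner, either way round below 0.09 rad or angle between the x axis of black_center and the y axis of holder_corner, either way round below 0.09 rad) and y of black_center in the frame of holder_corner between -0.181 and -0.019 m and x of red_center in the frame of holder_corner between -0.029 and -0.021 m and (angle between the x axis of red_center and the x axis of holder_corner, either way round below 0.09 rad or angle between the x axis of red_center and the y axis of holder_corner, either way round below 0.09 rad) and y of red_center in the frame of holder_corner between -0.181 and -0.019 m and x of blue_center in the frame of holder_corner between -0.029 and -0.021 m and (angle between the x axis of blue_center and the x axis of holder_corner, either way round below 0.09 rad or angle between the x axis of blue_center and the y axis of holder_corner, either way round below 0.09 rad) and y of blue_center in the frame of holder_corner between -0.181 and -0.019 m and x of cream_center in the frame of holder_corner between -0.029 and -0.021 m and (angle between the x axis of cream_center and the x axis of holder_corner, either way round below 0.09 rad or angle between the x axis of cream_center and the y axis of holder_corner, either way round below 0.09 rad) and y of cream_center in the frame of holder_corner between -0.181 and -0.019 m and (value of joint keeper above 0.154 m or ((y of white_center in the frame of holder_corner between -0.031 and -0.019 m or y of black_center in the frame of holder_corner between -0.031 and -0.019 m or y of red_center in the frame of holder_corner between -0.031 and -0.019 m or y of blue_center in the frame of holder_corner between -0.031 and -0.019 m or y of cream_center in the frame of holder_corner between -0.031 and -0.019 m) and (y of white_center in the frame of holder_corner between -0.081 and -0.069 m or y of black_center in the frame of holder_corner between -0.081 and -0.069 m or y of red_center in the frame of holder_corner between -0.081 and -0.069 m or y of blue_center in the frame of holder_corner between -0.081 and -0.069 m or y of cream_center in the frame of holder_corner between -0.081 and -0.069 m) and (y of white_center in the frame of holder_corner between -0.131 and -0.119 m or y of black_center in the frame of holder_corner between -0.131 and -0.119 m or y of red_center in the frame of holder_corner between -0.131 and -0.119 m or y of blue_center in the frame of holder_corner between -0.131 and -0.119 m or y of cream_center in the frame of holder_corner between -0.131 and -0.119 m) and (y of white_center in the frame of holder_corner between -0.181 and -0.169 m or y of black_center in the frame of holder_corner between -0.181 and -0.169 m or y of red_center in the frame of holder_corner between -0.181 and -0.169 m or y of blue_center in the frame of holder_corner between -0.181 and -0.169 m or y of cream_center in the frame of holder_corner between -0.181 and -0.169 m))) and (y of white_center in the frame of keeper_face between 0.018 and 0.03 m or y of black_center in the frame of keeper_face between 0.018 and 0.03 m or y of red_center in the frame of keeper_face between 0.018 and 0.03 m or y of blue_center in the frame of keeper_face between 0.018 and 0.03 m or y of cream_center in the frame of keeper_face between 0.018 and 0.03 m)); the robot touches nothing.
It fails at once if one of the other things on the desk pushed more than 30 mm from its place (distance of any of mug, bottle, stapler, keytag, eraser, calculator, pencup from where it was at the start of the episode above 0.03 m).
It fails at once if mug, bottle or pen cup knocked over (angle between any of mug, bottle, pencup's own z axis and vertical above 0.5 rad).
Of stone_black, stone_red, stone_blue, stone_cream only 2 to 3 are there at a start; the rules pass over those that are not, and their reading is None.
At some moment in a run one of stone_white, stone_black, stone_red, stone_blue, stone_cream may be knocked a few centimetres aside while the robot is not near it.
Once in a run the grip may slacken for a moment while it holds something.
It also fails if it takes over 210 s, if anything falls off the work surface, if the arm or the gripper's body presses on something with over 40 N, if the wrist force passes 120 N, or if a joint passes its speed limit or range.

### The arm

A 7-joint arm with a two-finger parallel gripper is mounted at the origin on the work surface. World frame = base frame: x ahead of the robot, y to its left, z up, the work surface at z = 0. Lengths are in m, angles in rad, forces in N, time in s.
With the tool pointing down it reaches from about 0.425 to 0.95 m from the base axis. Payload 4.7 kg.
Tool frame: the origin (TCP) lies between the finger pads; the fingertips stand 25 mm ahead of it and the grasp point (between the pads) lies 6 mm ahead of it; z points along the fingers, y is the line along which they close (so a half turn about z gives the same grasp; the last joint's range is limited). The gripper opens to 85 mm and grips with 20 to 120 N. Pads are 22 mm wide; open, the fingers measure 114 mm over their backs; the gripper's body (76 mm by 85 mm) begins 54 mm behind the grasp point. The pads swing forward as they close: fully open they stand 13 mm farther back than shut.
Start: joints at [1.305, 0.469, -0.049, 1.532, 0.024, 1.141, -0.082], TCP at [0.158, -0.656, 0.256] pointing down, gripper open.
Joint ranges: [-2.59, 2.59], [-0.33, 1.99], [-1.39, 1.29], [0.1, 2.45], [-1.04, 4.18], [0.21, 1.99], [-2.66, 2.66]. Speed limits (rad/s): [2.57, 2.57, 3.14, 3.14, 3.14, 3.14, 3.14].

### API

Orientations are given as a 3x3 rotation matrix whose columns are the frame's x, y, z axes.
In Python, from rig import * gives the robot as it stands. Calls block until the motion is done:
- movep(position, orientation): joint-space move of the TCP to a pose.
- move_l(position, attitude=None, feed=0.15, until_force=None): straight line of the TCP; attitude=None keeps the orientation; feed is the mean speed in m/s. With until_force (N) it stops when the force on the tool has changed by that much, and returns True; else False.
- move_joints(angles): joint-space move.
- command_gripper(opening, newtons=None): finger opening in m; newtons is the grip in N (None keeps the last); returns when the fingers have stopped.
- sleep(seconds).
- inverse_kinematics(position, orientation): joint angles nearest the present ones, or None.
- sense(): the state.
- camera(name): name is "scene" or "top" or "wrist"; returns (picture, depth): 400x640x3 uint8, red, green, blue; 400x640 float32, m along the optical axis (not along the pixel's ray), 0 where there is no reading.
- camera_params(name): a dict with "K" (3x3 intrinsics, pixels), "position" and "rotation" of the camera in the world; the wrist camera has in their place "tool_from_camera" (4x4, takes a point from camera to tool coordinates, whose origin is the TCP and whose axes are the flange's). Camera axes: x right, y down, z forward; pixel columns grow to the right and rows downward; lengths in m; the calibration is good to about 2 mm. A picture is of the moment at which its call begins: read the wrist's pose just before it. camera_params takes no time and is no camera call.
A pose or a line that the arm cannot do raises Unreachable and nothing moves.
- finish_job(): hands the job in; it is judged then, once.
The state is a dict: "time_s": time; "joint_pos": joint angles; "qd": joint speeds; "joint_efforts": joint torques, N m; "position": TCP position; "tcp_rot": TCP orientation; "wrist_force": force on the tool from outside, world axes, zero at the start; "ft_torque": the same for the moment, N m; "finger_gap": finger opening in m; "gripper_force": force on a finger pad.
Only numpy, scipy, OpenCV 4.12 (cv2) and the standard library are available. Lean on these libraries where they do the work, as an engineer would, in place of code of your own. Each camera call takes 0.05 s, during which the arm holds its last target. There are 200 camera calls.

## Working session

There is one attempt and no reset: what is moved stays moved. The work goes in short steps, each a Python script; the robot and the scene stay as the last script left them, time stands still between calls to the robot, and variables do not carry over. Pictures are saved under pics/ and viewed, at most 14 in all, crops included, and the job is handed in when it is done.

```bash
mkdir -p pics; ls
python3 - <<'E'
from rig import *
import cv2
for n in ("top","scene"):
    p,d=camera(n); cv2.imwrite(f"pics/{n}0.png",cv2.cvtColor(p,cv2.COLOR_RGB2BGR)); 
    import numpy as np; np.savez(f"/tmp/{n}0.npz",p=p,d=d)
    print(n,camera_params(n))
s=sense(); print(s['time_s'],s['position'],s['tcp_rot'],s['finger_gap'])
E
```

```text
pics
top {'K': array([[427.27033875,   0.        , 319.94932515],
       [  0.        , 427.27033875, 195.41088592],
       [  0.        ,   0.        ,   1.        ]]), 'position': array([0.31638096, 0.02811862, 1.28627949]), 'rotation': array([[-0.0119703 , -0.98439424,  0.17556962],
       [-0.99971034,  0.00811549, -0.02265764],
       [ 0.02087922, -0.17578998, -0.98420625]])}
scene {'K': array([[381.56072489,   0.        , 316.57064805],
       [  0.        , 381.56072489, 198.94457552],
       [  0.        ,   0.        ,   1.        ]]), 'position': array([ 1.10473155, -0.4249697 ,  1.02042546]), 'rotation': array([[ 0.61019162,  0.63689069, -0.47120742],
       [ 0.79225209, -0.49178954,  0.36121971],
       [-0.00167742, -0.5937283 , -0.80466384]])}
0.1 [ 0.15825581 -0.65568005  0.25534969] [[ 9.72088423e-01  2.34614256e-01 -4.97606463e-04]
 [ 2.34614772e-01 -9.72086877e-01  1.73575580e-03]
 [-7.64836566e-05 -1.80405395e-03 -9.99998370e-01]] 0.08512359806397155
```

View pics/top0.png

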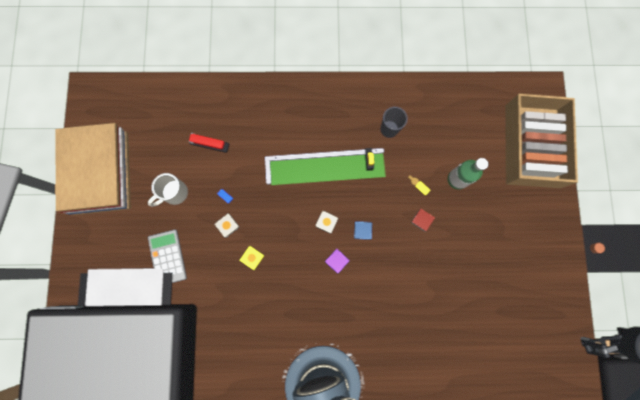

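View pics/scene0.png

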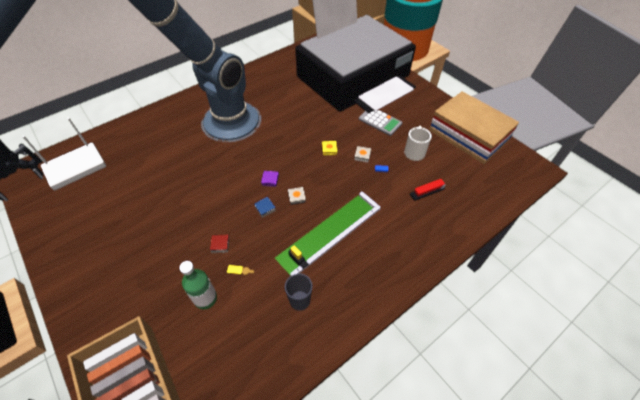

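The top view shows sticker-up stones at (227,225) and (326,222), which should be white and black face down. Blue is at (363,230) and red at (424,220), and there is no cream. The look-alikes are yellow at (252,258) and purple at (337,261). The holder's end stop is at the left, about (267,170), and the keeper is at (370,158).

```bash
cat > h.py <<'E'
from rig import *
import numpy as np, cv2
def bp(P,R,K,uv,z):
    uv=np.atleast_2d(uv).astype(float)
    r=np.c_[uv,np.ones(len(uv))]@np.linalg.inv(K).T@R.T
    return (P+r*((z-P[2])/r[:,2])[:,None])[:,:2]
def cam(name):
    c=camera_params(name)
    if name!="wrist":
        return (*camera(name),c["position"],c["rotation"],c["K"])
    s=sense(); p,d=camera(name); T=c["tool_from_camera"]; R=np.array(s["tcp_rot"])
    return p,d,np.array(s["position"])+R@T[:3,3],R@T[:3,:3],c["K"]
def cloud(d,P,R,K):
    v,u=np.indices(d.shape); r=np.stack([(u-K[0,2])/K[0,0],(v-K[1,2])/K[1,1],np.ones(d.shape)],-1)
    return P+(r*d[...,None])@R.T
def save(n,p,box=None,f=1):
    if box: p=p[box[1]:box[3],box[0]:box[2]]
    cv2.imwrite(f"pics/{n}.png",cv2.cvtColor(cv2.resize(p,None,fx=f,fy=f,interpolation=cv2.INTER_CUBIC),cv2.COLOR_RGB2BGR))
def tiles(p,d,P,R,K,xy=None):
    """blobs at tile-top height: (x,y,angle mod 90deg,size,median z, mean rgb, pixel)"""
    C=cloud(d,P,R,K); m=((C[...,2]>.012)&(C[...,2]<.028)&(d>0)).astype(np.uint8)
    m=cv2.morphologyEx(m,cv2.MORPH_OPEN,np.ones((3,3)))
    n,l,st,ce=cv2.connectedComponentsWithStats(m); out=[]
    for i in range(1,n):
        k=l==i
        if k.sum()<60: continue
        q=C[k]; (c,sz,a)=cv2.minAreaRect((q[:,:2]*1000).astype(np.float32))
        out.append((np.round(np.array(c)/1000,4),round((a+45)%90-45,1),np.round(sz),np.round(np.median(q[:,2]),4),p[k].mean(0).astype(int),ce[i].astype(int)))
    return out
E
python3 - <<'E'
from h import *
c=camera_params("top");z=np.load("/tmp/top0.npz");a=(z['p'],z['d'],c["position"],c["rotation"],c["K"])
save("crop0",z['p'],(140,100,500,290),2.2)
for t in tiles(*a): print(*t)
pp=[(265,157),(384,150),(385,177),(268,185),(370,158),(168,188),(394,120),(468,172),(420,186),(225,196)]
print(bp(*a[2:],pp,0.0).round(3).tolist())
# reach test of tilts at 0.55,0
from scipy.spatial.transform import Rotation as Ro
def att(yaw,tilt): # closing axis y_tool at yaw; tilt about it
    y=np.array([np.cos(yaw),np.sin(yaw),0]);z0=np.array([0,0,-1.]);x=np.cross(y,z0)
    return Ro.from_rotvec(y*tilt).as_matrix()@np.c_[x,y,z0]
for pos in ([.5,0,.15],[.55,.15,.15],[.6,-.1,.15]):
  for yaw in np.radians([0,45,90,135,180,225,270,315]):
    print(pos,round(np.degrees(yaw)),[t for t in (0,30,60,75,80,90) if inverse_kinematics(pos,att(yaw,np.radians(t))) is not None])
E
```

```text
[ 0.4664 -0.3073] -35.7 [50. 51.] 0.0196 [176  84  73] [422 219]
[ 0.463  -0.0179] -27.0 [50. 50.] 0.0191 [234 222 193] [325 221]
[0.4555 0.2793] 37.8 [51. 50.] 0.0186 [230 214 183] [225 225]
[ 0.4369 -0.1251] -1.2 [49. 48.] 0.019 [109 140 181] [362 230]
[0.3917 0.4309] 19.3 [64. 21.] 0.0148 [200 218 205] [173 248]
[0.3597 0.2041] -33.9 [51. 50.] 0.0186 [241 233 101] [250 257]
[ 0.3479 -0.0474] -44.9 [50. 50.] 0.0193 [198 122 226] [336 260]
[ 0.0553 -0.0496] -40.7 [71. 21.] 0.0178 [ 86  99 110] [337 365]
[0.06   0.0387] 22.6 [16. 51.] 0.0181 [ 89 103 115] [306 364]
[[0.668, 0.167], [0.688, -0.204], [0.602, -0.203], [0.58, 0.157], [0.663, -0.159], [0.573, 0.461], [0.787, -0.239], [0.616, -0.463], [0.573, -0.311], [0.546, 0.288]]
[0.5, 0, 0.15] 0 [0, 30, 60, 75, 80, 90]
[0.5, 0, 0.15] 45 [0, 30, 60, 75, 80, 90]
[0.5, 0, 0.15] 90 [0, 30, 60]
[0.5, 0, 0.15] 135 [0, 30, 60, 75, 80, 90]
[0.5, 0, 0.15] 180 [0, 30, 60, 75, 80, 90]
[0.5, 0, 0.15] 225 [0, 30, 60, 75, 80, 90]
[0.5, 0, 0.15] 270 [0]
[0.5, 0, 0.15] 315 [0, 30, 75]
[0.55, 0.15, 0.15] 0 [0, 30, 60, 75, 80, 90]
[0.55, 0.15, 0.15] 45 [0, 30, 60, 75, 80, 90]
[0.55, 0.15, 0.15] 90 [0, 30, 60]
[0.55, 0.15, 0.15] 135 [0, 30, 60]
[0.55, 0.15, 0.15] 180 [0, 30, 60, 75, 80, 90]
[0.55, 0.15, 0.15] 225 [0, 30, 60, 75, 80, 90]
[0.55, 0.15, 0.15] 270 [0, 30]
[0.55, 0.15, 0.15] 315 [0, 30, 60, 75, 80, 90]
[0.6, -0.1, 0.15] 0 [0, 30, 60, 75, 80, 90]
[0.6, -0.1, 0.15] 45 [0, 30, 60, 75]
[0.6, -0.1, 0.15] 90 [0, 30]
[0.6, -0.1, 0.15] 135 [0, 30, 60, 75, 80, 90]
[0.6, -0.1, 0.15] 180 [0, 30, 60, 75, 80, 90]
[0.6, -0.1, 0.15] 225 [0, 30, 60, 75, 80, 90]
[0.6, -0.1, 0.15] 270 [0, 30, 60]
[0.6, -0.1, 0.15] 315 [0, 30, 60, 75, 80, 90]
```

View pics/crop0.png

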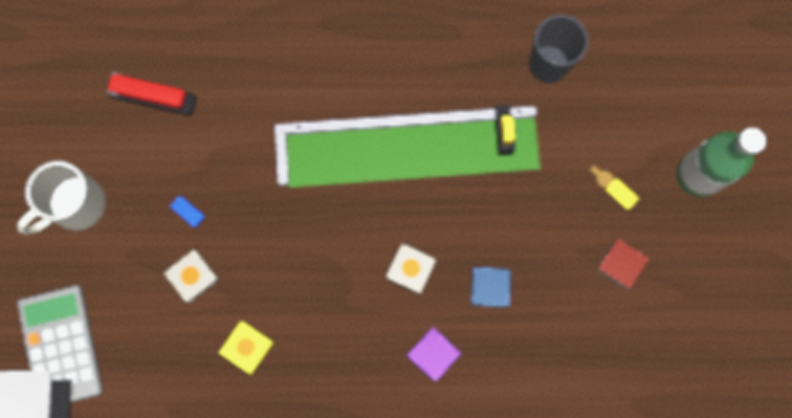

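Crop check: the stones are the orange-stickered backs at crop (190,275) and (411,268), blue at (491,287) and red at (624,263). The yellow one at (246,347) and the purple one at (434,354) are look-alikes and stay where they are. Next I'll fit the holder frame and place blue.

```bash
cat >> h.py <<'E'
from scipy.spatial.transform import Rotation as Ro
def att(yaw,tilt=0):
    y=np.array([np.cos(yaw),np.sin(yaw),0]);z0=np.array([0,0,-1.]);x=np.cross(y,z0)
    return Ro.from_rotvec(y*tilt).as_matrix()@np.c_[x,y,z0]
def fit_holder(p,P,R,K):
    hsv=cv2.cvtColor(p,cv2.COLOR_RGB2HSV)
    m=cv2.inRange(hsv,(45,100,60),(75,255,255)); m[:130]=0; m[200:]=0; m[:,:255]=0; m[:,400:]=0
    v,u=np.nonzero(m)
    top=np.array([(c,v[u==c].min()-.5) for c in range(278,358)])       # fence foot
    left=np.array([(u[v==r].min()-.5,r) for r in range(162,180)])      # stop foot
    T=bp(P,R,K,top,0.); L=bp(P,R,K,left,0.)
    a,b=np.polyfit(T[:,1],T[:,0],1); yaw=-np.arctan(a)                 # x=a*y+b
    ex=np.array([np.cos(yaw),np.sin(yaw)]); ey=np.array([-ex[1],ex[0]])
    s=np.median(L@ey); f=np.median(T@ex)
    print("resid",np.std(T@ex-f),np.std(L@ey-s))
    return ex*f+ey*s,yaw
def joint_ok(pos,R): return inverse_kinematics(pos,R)
def bestyaw(pos,yaws):
    q0=np.array(sense()["joint_pos"]); best=None
    for y in yaws:
        q=inverse_kinematics(pos,att(y))
        if q is not None:
            c=abs(np.array(q)-q0).max()
            if best is None or c<best[0]: best=(c,y)
    return best[1]
def find(xy,r=.06):
    """tile nearest xy by top camera"""
    t=min(tiles(*cam("top")),key=lambda t:np.hypot(*(t[0]-xy))+ (1 if min(t[2])<40 else 0))
    return t
def pick(xy,yaw,z=.030,op=.075,f=40,up=.12):
    xy=np.array(xy); R=att(yaw); command_gripper(op)
    movep([*xy,.10],R); hit=move_l([*xy,z],feed=.12,until_force=15)
    command_gripper(0.0,f); s=sense(); print("grip gap",round(s["finger_gap"],4),"F",s["gripper_force"],"z",round(s["position"][2],4),"hit",hit)
    move_l([*xy,up],feed=.2); s=sense(); print("lifted gap",round(s["finger_gap"],4),"t",round(s["time_s"],1))
    return s["finger_gap"]
E
python3 - <<'E'
from h import *
c=camera_params("top");z=np.load("/tmp/top0.npz");P,R,K=c["position"],c["rotation"],c["K"]
o,yaw=fit_holder(z['p'],P,R,K); print(o,np.degrees(yaw)); np.savez("hold.npz",o=o,yaw=yaw)
C=cloud(z['d'],P,R,K); H=np.array([[np.cos(yaw),np.sin(yaw)],[-np.sin(yaw),np.cos(yaw)]])
q=(C[...,:2]-o)@H.T
for lo,hi,n in((.045,.07,'fin'),(.024,.037,'block')):
    k=(C[...,2]>lo)&(C[...,2]<hi)&(abs(q[...,0]+.03)<.05)&(q[...,1]>-.36)&(q[...,1]<-.2)
    print(n,k.sum(),q[k].min(0),q[k].max(0),np.median(C[k][:,2]))
k=(C[...,2]>.009)&(C[...,2]<.02)&(abs(q[...,0])<.03)&(q[...,1]>-.2)&(q[...,1]<-.05); print('fence',q[k].min(0),q[k].max(0),np.median(C[k][:,2]))
b=np.array([.4369,-.1251]); print([[round(np.degrees(y)),inverse_kinematics([*b,.03],att(y)) is not None] for y in np.radians([-1.2,88.8,178.8,-91.2])])
g=bestyaw([*b,.05],np.radians([-1.2,88.8,178.8,-91.2])); print(np.degrees(g)); pick(b,g)
E
```

```text
resid 0.0009233839221234416 0.0008566032306112155
[0.65493098 0.15058435] 3.762788579610968
fin 59 [-0.04320758 -0.30800358] [-0.01128629 -0.29351055] 0.055075423126515366
block 67 [-0.05280942 -0.31220654] [ 0.00998017 -0.28966936] 0.029806950425046663
fence [-0.00082492 -0.1979052 ] [ 0.01324948 -0.0523182 ] 0.013205034562312479
[[-1, True], [89, True], [179, True], [-91, True]]
-1.2
grip gap 0.0489 F 40.65751791000366 z 0.0311 hit False
lifted gap 0.0485 t 4.3
```

```bash
cat >> h.py <<'E'
try:
    _h=np.load("hold.npz"); O=_h["o"]; HY=float(_h["yaw"])
except Exception: pass
def hw(x,y): return O+np.array([np.cos(HY)*x-np.sin(HY)*y,np.sin(HY)*x+np.cos(HY)*y])
def wh(xy):
    d=np.array(xy)-O; return np.array([np.cos(HY)*d[0]+np.sin(HY)*d[1],-np.sin(HY)*d[0]+np.cos(HY)*d[1]])
def place(y,x=-.062,z=.032):
    p=hw(x,y); s=sense(); yw=np.arctan2(s["tcp_rot"][1][1],s["tcp_rot"][0][1])
    Y=min((HY,HY+np.pi),key=lambda a:abs(np.angle(np.exp(1j*(a-yw)))))
    movep([*p,.10],att(Y)); print("gap before set",round(sense()["finger_gap"],4))
    move_l([*p,z],feed=.1,until_force=12); command_gripper(.07); move_l([*p,.11],feed=.25)
    print("placed t",round(sense()["time_s"],1))
E
python3 - <<'E'
from h import *
place(-.030)
t=find([.4664,-.3073]); print(t)
g=bestyaw([*t[0],.05],np.radians(t[1]+np.array([-90,0,90,180]))); pick(t[0],g); place(-.083)
p,d,P,R,K=a=cam("top"); save("top1",p,(140,100,500,290),2.2)
for t in tiles(*a): print(*t, wh(t[0]).round(4))
E
```

```text
gap before set 0.0489
placed t 6.9
(array([ 0.4668, -0.3081]), -36.1, array([51., 51.]), np.float64(0.0196), array([175,  84,  74]), array([422, 219]))
grip gap 0.0491 F 42.44810879230499 z 0.0311 hit False
lifted gap 0.0488 t 10.5
gap before set 0.0489
placed t 13.4
[0.5938 0.1091] 1.7 [50. 58.] 0.0191 [ 95 126 162] [281 179] [-0.0637 -0.0374]
[ 0.4629 -0.0178] -26.9 [50. 50.] 0.019 [234 222 192] [325 221] [-0.2027 -0.1554]
[0.4561 0.2798] 37.4 [51. 50.] 0.0191 [231 214 183] [225 225] [-0.1899  0.142 ]
[0.3919 0.4447] -44.1 [45. 42.] 0.0145 [193 213 199] [168 247] [-0.2432  0.3107]
[0.3594 0.2035] -33.9 [50. 49.] 0.0191 [241 233 101] [250 257] [-0.2914  0.0722]
[ 0.3478 -0.0474] -44.9 [50. 50.] 0.0192 [198 122 227] [336 260] [-0.3195 -0.1774]
[0.3498 0.4474] -10.0 [30. 37.] 0.0144 [232 233 233] [168 262] [-0.285   0.3162]
[0.0554 0.0231] 21.5 [ 42. 131.] 0.0174 [ 90 104 115] [312 365] [-0.6066 -0.0879]
```

View pics/top1.png

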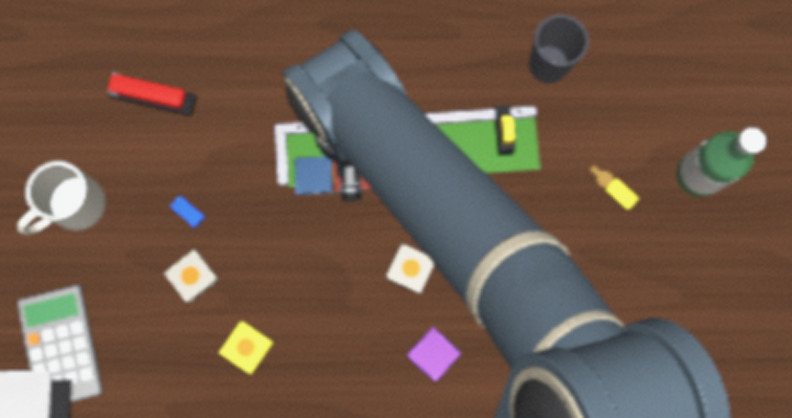

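```bash
cat >> h.py <<'E'
D=np.radians
def stand(xy,ang,site,t=80,off=.014):
    """grip off-centre, tilt, stand on edge at site (tool toward +y); returns expected stone centre xy"""
    g=D(ang); R=att(g); c=np.array(xy)+off*R[:2,0]
    pick(c,g,up=.15)
    movep([site[0],site[1],.16],att(0)); Rt=att(0,D(t)); movep([site[0],site[1],.12],Rt)
    print("gap",round(sense()["finger_gap"],4))
    move_l([site[0],site[1],.060],feed=.12); hit=move_l([site[0],site[1],.036],feed=.03,until_force=4)
    s=sense(); print("touch",hit,s["position"].round(4),s["wrist_force"].round(1))
    command_gripper(.075); p=np.array(s["position"]); move_l(p-.06*Rt[:,2]+[0,0,.01],feed=.15); move_l(p-.06*Rt[:,2]+[0,0,.12],feed=.25)
    print("t",round(sense()["time_s"],1)); return p+Rt@[-off,0,.021]
E
python3 - <<'E'
from h import *
site=(.50,.10)
print([inverse_kinematics([*site,z],att(0,D(80))) is not None for z in(.12,.06,.036)],inverse_kinematics([.5,.04,.2],att(0,D(80))) is not None)
t=find([.463,-.018]); print(t)
print(stand(t[0],t[1],site))
movep([.5,-.1,.3],att(0))
p,d,P,R,K=cam("top"); save("top2",p,(200,100,440,290),2.5)
C=cloud(d,P,R,K); k=(C[...,2]>.035)&(C[...,2]<.065)&(abs(C[...,0]-.5)<.06)&(abs(C[...,1]-.12)<.08)
print(k.sum(),C[k].min(0),C[k].max(0),np.median(C[k],0))
E
```

```text
[True, True, True] True
(array([ 0.4629, -0.0179]), -27.4, array([49., 50.]), np.float64(0.0191), array([234, 222, 192]), array([325, 221]))
grip gap 0.0493 F 41.82107627391815 z 0.031 hit False
lifted gap 0.0493 t 16.2
gap 0.0488
touch True [0.5001 0.1    0.0435] [-0.  -0.6  4.1]
t 20.6
[0.50005728 0.11823923 0.02601642]
124 [0.47473609 0.10227471 0.03942334] [0.52435339 0.12019087 0.05492249] [0.49951382 0.11089389 0.04842919]
```

View pics/top2.png

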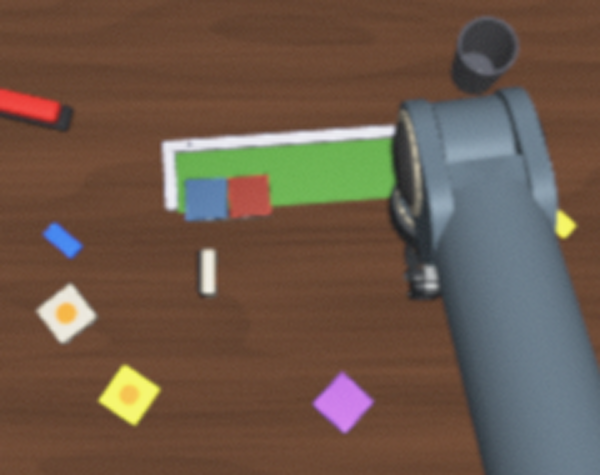

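The standing stone is at crop (208,272), upright at (0.4995, 0.111). Next I'll tip it over and place it.

```bash
cat >> h.py <<'E'
def standing(xy):
    movep([.5,-.1,.3],att(0)); p,d,P,R,K=cam("top"); C=cloud(d,P,R,K)
    k=(C[...,2]>.035)&(C[...,2]<.065)&(abs(C[...,0]-xy[0])<.06)&(abs(C[...,1]-xy[1])<.06)
    q=C[k]; (c,sz,a)=cv2.minAreaRect((q[:,:2]*1000).astype(np.float32)); print("standing",c,sz,a,np.median(q[:,2])); return np.array(c)/1000
def topple(xy,t=65):
    x,y=xy; command_gripper(.075); movep([x,y,.11],att(0)); move_l([x,y,.048],feed=.12,until_force=15)
    command_gripper(0,40); print("gap",round(sense()["finger_gap"],4)); move_l([x,y,.10],feed=.15)
    Rt=att(0,D(t)); movep([x,y-.02,.10],Rt); move_l([x,y-.02,.045],feed=.12)
    hit=move_l([x,y-.02,.022],feed=.03,until_force=4); s=sense(); print("touch",hit,s["position"].round(4),round(s["finger_gap"],4))
    command_gripper(.075); sleep(.3); p=np.array(s["position"]); move_l(p-.05*Rt[:,2],feed=.15)
    movep([.5,-.1,.2],att(0)); print("t",round(sense()["time_s"],1))
E
python3 - <<'E'
from h import *
topple((.4995,.1112))
p,d,P,R,K=a=cam("top"); save("top3",p,(200,100,440,290),2.5)
for t in tiles(*a): print(*t, wh(t[0]).round(4))
E
```

```text
gap 0.0495
touch True [0.4997 0.091  0.0314] 0.0492
t 28.7
[0.5711 0.087 ] 1.8 [103. 101.] 0.0192 [111  93 102] [291 184] [-0.0878 -0.0579]
[0.4554 0.2792] 38.2 [50. 50.] 0.0191 [230 214 183] [225 225] [-0.1907  0.1414]
[0.3595 0.2036] -33.6 [50. 49.] 0.0189 [241 233 101] [250 257] [-0.2913  0.0723]
[ 0.3479 -0.0474] 44.7 [50. 50.] 0.0189 [198 122 227] [336 260] [-0.3194 -0.1774]
[0.0572 0.0029] 4.5 [ 46. 143.] 0.0185 [ 89 102 113] [321 363] [-0.6061 -0.1081]
[ 0.0115 -0.0748] 15.1 [43. 13.] 0.0161 [111 123 131] [348 381] [-0.6568 -0.1827]
[0.0068 0.0736] 12.0 [33. 21.] 0.0161 [102 117 130] [295 383] [-0.6518 -0.0343]
```

View pics/top3.png

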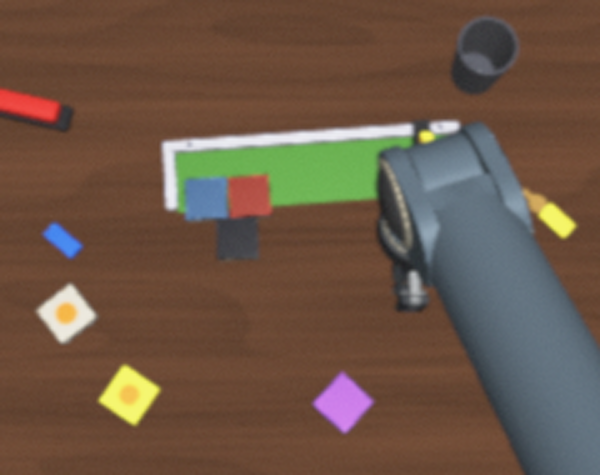

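Black now lies face up at crop (238,240). It seems to have been knocked about 3 cm toward red, so I'll locate it by colour and grip it across y.

```bash
cat >> h.py <<'E'
def colored(fn,a=None):
    """tile whose top pixels satisfy fn(hsv int array)"""
    p,d,P,R,K=a or cam("top"); C=cloud(d,P,R,K); hsv=cv2.cvtColor(p,cv2.COLOR_RGB2HSV).astype(int)
    m=((C[...,2]>.013)&(C[...,2]<.027)&(C[...,0]>.38)&(C[...,0]<.67)&fn(hsv)).astype(np.uint8)
    m=cv2.morphologyEx(m,cv2.MORPH_OPEN,np.ones((3,3))); n,l,st,_=cv2.connectedComponentsWithStats(m)
    i=1+np.argmax(st[1:,4]); q=C[l==i]; (c,sz,an)=cv2.minAreaRect((q[:,:2]*1000).astype(np.float32))
    c=np.array(c)/1000; an=(an+45)%90-45; print("tile",c.round(4),"h",wh(c).round(4),np.round(sz),"ang",round(an,1),round(np.median(q[:,2]),4)); return c,an
COL=dict(black=lambda h:h[...,2]<85, blue=lambda h:(h[...,0]>98)&(h[...,0]<125)&(h[...,1]>60), red=lambda h:((h[...,0]<8)|(h[...,0]>172))&(h[...,1]>110), white=lambda h:(h[...,1]<70)&(h[...,2]>180))
E
python3 - <<'E'
from h import *
a=cam("top")
for n in("black","blue","red"): print(n); r=colored(COL[n],a); b=r if n=="black" else b
xy,an=b
ok=abs(xy[0]-.53)<.03 and abs(xy[1]-.09)<.04
if ok:
    pick(xy,D(an+90) if inverse_kinematics([*xy,.05],att(D(an+90))) is not None else D(an-90),op=.07)
    place(-.136)
E
```

```text
black
tile [0.5448 0.077 ] h [-0.1148 -0.0662] [49. 48.] ang 0.3 0.0194
blue
tile [0.5933 0.1124] h [-0.064  -0.0341] [51. 45.] ang 2.0 0.0194
red
tile [0.5953 0.0605] h [-0.0654 -0.086 ] [48. 45.] ang 0.3 0.0196
grip gap 0.0486 F 42.300100922584534 z 0.0312 hit False
lifted gap 0.0486 t 31.5
gap before set 0.0492
placed t 34.1
```

Run:
```python
from h import *
t=find([.4554,.2792]); print(t)
e=stand(t[0],t[1],(.49,.10)); print(e)
c=standing(e[:2])
if abs(c[0]-.49)<.006 and abs(c[1]-.101)<.012:
    topple(c)
a=cam("top"); save("top4",a[0],(200,100,440,290),2.5)
for n in COL: print(n); colored(COL[n],a)
```

```text
(array([0.4555, 0.2795]), 37.8, array([51., 50.]), np.float64(0.0186), array([230, 214, 183]), array([225, 225]))
grip gap 0.049 F 42.17206835746765 z 0.031 hit False
lifted gap 0.0493 t 37.4
gap 0.0491
touch True [0.4901 0.1    0.0424] [-0.6 -1.   2.7]
t 42.2
[0.49009166 0.11826357 0.02492305]
standing (490.7093200683594, 112.7118148803711) (51.10797882080078, 20.223569869995117) 0.1350848227739334 0.04826931645021615
gap 0.0492
touch True [0.491  0.0925 0.0328] 0.0493
t 50.2
black
tile [0.5984 0.0074] h [-0.0658 -0.1392] [48. 43.] ang 0.2 0.0192
blue
tile [0.5941 0.1129] h [-0.0632 -0.0336] [48. 46.] ang 3.5 0.0189
red
tile [0.5953 0.0612] h [-0.0654 -0.0853] [47. 46.] ang 2.5 0.0192
white
tile [0.4908 0.0959] h [-0.1674 -0.0438] [48. 48.] ang -2.3 0.019
```

View pics/top4.png

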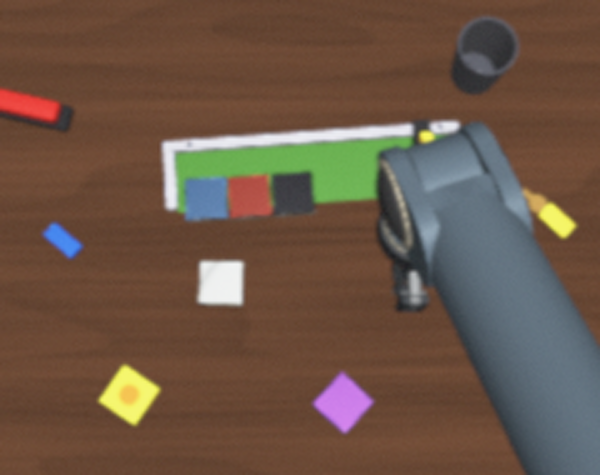

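Run:
```python
from h import *
xy,an=colored(COL["white"])
pick(xy,D(an),op=.075); place(-.189)
command_gripper(.015)
Y=bestyaw([*hw(-.13,-.1),.08],[HY+np.pi/2,HY-np.pi/2])
for y in (-.189,-.137,-.084,-.032):
    movep([*hw(-.13,y),.08],att(Y)); move_l([*hw(-.13,y),.033],feed=.15)
    move_l([*hw(-.070,y),.033],feed=.12,until_force=8)
    hit=move_l([*hw(-.050,y),.033],feed=.04,until_force=8); s=sense(); print(hit,wh(s["position"][:2]).round(4),s["wrist_force"].round(1))
    move_l([*hw(-.13,y),.033],feed=.25); move_l([*hw(-.13,y),.08],feed=.25)
movep([.5,-.2,.3],att(0))
a=cam("top"); save("top5",a[0],(200,100,440,290),2.5)
for n in COL: print(n); colored(COL[n],a)
print(sense()["time_s"])
```

```text
tile [0.4902 0.0952] h [-0.168  -0.0445] [48. 49.] ang -0.2 0.0191
grip gap 0.049 F 41.4679491519928 z 0.031 hit False
lifted gap 0.0492 t 53.1
gap before set 0.0488
placed t 55.4
True [-0.0602 -0.1892] [-0.2 -0.3 -0.4]
True [-0.0603 -0.1372] [-0.5  0.7 -1. ]
True [-0.0604 -0.0841] [ 0.5 -0.  -0.3]
True [-0.0605 -0.0321] [-0.7 -0.6 -0.1]
black
tile [0.6369 0.0103] h [-0.0272 -0.1388] [46. 43.] ang 0.7 0.0194
blue
tile [0.6329 0.115 ] h [-0.0243 -0.0341] [49. 46.] ang 0.5 0.019
red
tile [0.6351 0.063 ] h [-0.0255 -0.0861] [47. 45.] ang 4.6 0.0193
white
tile [ 0.6442 -0.0386] h [-0.0232 -0.188 ] [52. 49.] ang 2.3 0.0191
68.6083
```

View pics/top5.png

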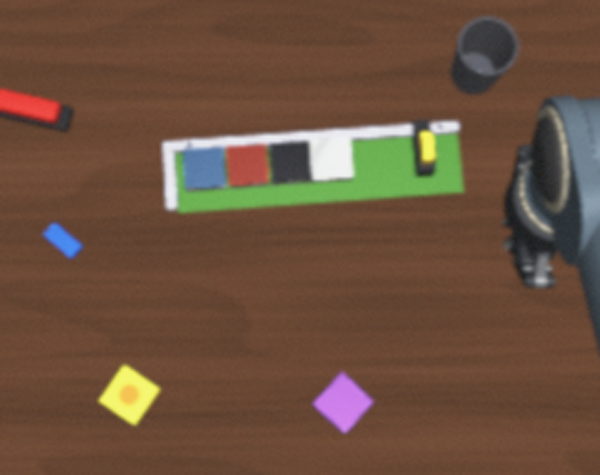

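All four are flush. Next is the keeper, whose fin is at crop (427,145).

Run:
```python
from h import *
command_gripper(.05); y0=-.301
Y=bestyaw([*hw(-.027,y0),.1],[HY+np.pi/2,HY-np.pi/2])
movep([*hw(-.027,y0),.12],att(Y)); move_l([*hw(-.027,y0),.061],feed=.12,until_force=10)
command_gripper(0,30); s=sense(); print("fin gap",s["finger_gap"],s["position"][2])
h1=move_l([*hw(-.027,-.225),.061],feed=.08,until_force=15)
h2=move_l([*hw(-.027,-.203),.061],feed=.03,until_force=12); s=sense(); print(h1,h2,wh(s["position"][:2]).round(4),s["wrist_force"].round(1),s["finger_gap"])
sleep(.3); command_gripper(.05); move_l([*s["position"][:2],.13],feed=.2)
movep([.5,-.2,.3],att(0))
a=cam("top"); save("top6",a[0],(200,100,440,290),2.5)
for n in COL: print(n); colored(COL[n],a)
p,d,P,R,K=a; C=cloud(d,P,R,K); q=(C[...,:2]-O)@np.array([[np.cos(HY),np.sin(HY)],[-np.sin(HY),np.cos(HY)]]).T
k=(C[...,2]>.024)&(C[...,2]<.07)&(abs(q[...,0]+.03)<.02)&(q[...,1]>-.34)&(q[...,1]<-.1); print("keeper y",q[k][:,1].min(),q[k][:,1].max(),sense()["time_s"])
```

```text
fin gap 0.013768925888182596 0.061877559688726005
False False [-0.0267 -0.2049] [-1.3 -5.6  8.8] 0.013496648234272551
black
tile [0.6365 0.0282] h [-0.0264 -0.1209] [43. 46.] ang -0.1 0.0196
blue
tile [0.632  0.1272] h [-0.0244 -0.0218] [49. 47.] ang 3.6 0.0193
red
tile [0.6341 0.0754] h [-0.0257 -0.0736] [46. 46.] ang -0.3 0.0196
white
tile [ 0.6414 -0.021 ] h [-0.0248 -0.1703] [49. 49.] ang 0.3 0.0195
keeper y -0.21762249302716963 -0.10226093907576961 75.475
```

View pics/top6.png

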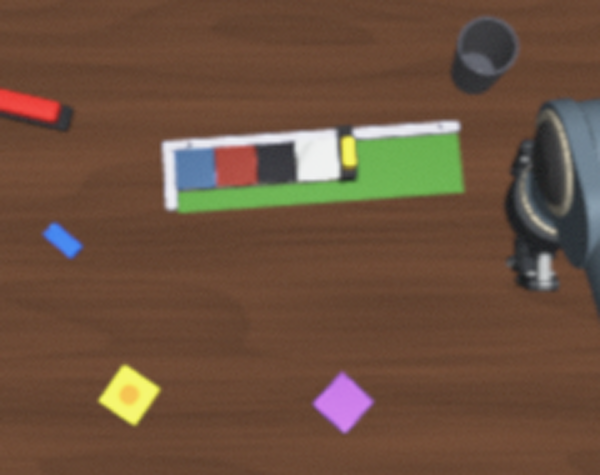

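The row looks closed and the keeper touches white at crop (340,155). I didn't hit the force limit, though, so I'll press once more to make sure blue is seated against the end stop.

Run:
```python
from h import *
y0=-.205; Y=bestyaw([*hw(-.027,y0),.1],[HY+np.pi/2,HY-np.pi/2])
movep([*hw(-.027,y0),.12],att(Y)); move_l([*hw(-.027,y0),.061],feed=.12,until_force=10)
command_gripper(0,30); print(wh(sense()["position"][:2]).round(4))
for y in np.arange(-.203,-.190,.002):
    h=move_l([*hw(-.027,y),.061],feed=.03,until_force=15); sleep(.1); s=sense()
    F=s["wrist_force"]; print(round(y,4),h,wh(s["position"][:2]).round(4),F.round(1))
    if h or abs(F[1])>14: break
command_gripper(.05); move_l([*s["position"][:2],.13],feed=.2)
movep([.5,-.2,.3],att(0))
a=cam("top"); save("top7",a[0],(200,100,440,290),2.5)
for n in COL: print(n); colored(COL[n],a)
p,d,P,R,K=a; C=cloud(d,P,R,K); q=(C[...,:2]-O)@np.array([[np.cos(HY),np.sin(HY)],[-np.sin(HY),np.cos(HY)]]).T
k=(C[...,2]>.042)&(C[...,2]<.07)&(abs(q[...,0]+.03)<.02)&(q[...,1]>-.34)&(q[...,1]<-.1); print("fin y",q[k][:,1].min(),q[k][:,1].max(),sense()["time_s"])
```

```text
[-0.0266 -0.2051]
-0.203 False [-0.0266 -0.205 ] [-0.7 -4.   6.1]
-0.201 False [-0.0266 -0.2048] [-2.4 -8.7  7.5]
-0.199 False [-0.0266 -0.2047] [ -1.6 -11.8   8.9]
-0.197 False [-0.0266 -0.2046] [ -1.4 -14.9  10.1]
black
tile [0.6371 0.0282] h [-0.0258 -0.121 ] [43. 45.] ang -0.4 0.0193
blue
tile [0.6315 0.1272] h [-0.0249 -0.0218] [50. 46.] ang 2.7 0.0194
red
tile [0.634 0.077] h [-0.0257 -0.0721] [49. 46.] ang -0.0 0.0197
white
tile [ 0.6439 -0.0212] h [-0.0222 -0.1707] [53. 49.] ang 1.6 0.0191
fin y -0.21339325417942998 -0.19897822052072175 81.0
```

View pics/top7.png

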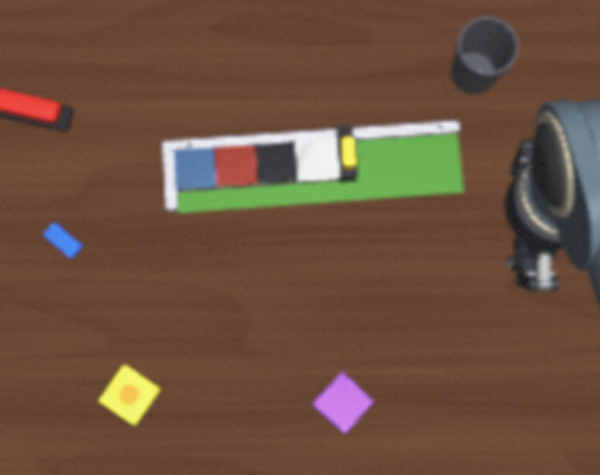

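The row is seated: the keeper stalls at 15 N, and the stones are spaced 50 mm apart and flush with the fence. I'll hand it in.

```bash
python3 -c "
from rig import *
print(finish_job())"
```

```text
the job is handed in; nothing more can be done
None
```

The job is handed in: blue, red, black and white (cream was absent) lie polished face up in one closed row against the fence and end stop, with the keeper against the white stone; nothing else on the desk was handled, and the hand-in returned no verdict.

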